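# Bring the stirrer jar to the front of the drinks carousel and hold it

### The job

On the drinks counter, free the jar carousel by turning its clamp knob anticlockwise (seen from above) about as far as it goes. Then turn the carousel until the one tall jar, the jar of wooden stirrers, stands at the front, in line with the arrow on the carousel's foot, and finish while still gripping the carousel (the tall jar's knob is the natural hold), so that it stays still there for refilling: do not let go at the end. Leave the clamp open and do not shift or knock over the other things on the counter.

Things in the scene. Friction and masses are not known exactly. Their poses are not given: they have to be found in the camera images.
- carousel: Fixed wooden foot of the jar carousel. Origin on the counter, on the turntable's axis; z up; its front is its -x side, where a metal arrow head lies 120 to 150 mm from the axis. Turntable: disc of radius 125 mm, 26 to 44 mm up, with five containers fixed on it 83 mm from the axis, 72 degrees apart: the tall jar and four under 115 mm up; middle post 94 mm up. Clamp bracket on the -y side.
- platter: The turntable with all its containers, one rigid piece turning about the foot's vertical axis without stops. Origin on the axis, 26 mm above the counter; the tall jar is on its -x side, so the jar is at the front when this x axis and the foot's x axis point the same way. Freed, it turns easily (about 0.03 N m of friction); while clamped, a rubber shoe holds its rim fast.
- jar_knob (a point): Centre of the round upright steel knob on the lid of the one tall glass jar (wooden stirrers inside, 60 mm wide, lid 63 mm), 168 mm above the counter, 83 mm from the turntable's axis. Knob 26 mm across, 44 mm high, fixed to lid, jar and turntable; its top, 190 mm up, is the carousel's highest point. Being round it can be gripped from any side.
- clamp (a joint): Angle of the clamp knob, 0 clamped hard, growing as it is turned anticlockwise from above, open stop at 1.4 rad (starts at 0 to 0.15). The shoe is fully clear from about 0.8 rad on. About 0.15 N m turns it; it stays where it is left.
- clamp_grip (a point): Grip point of the clamp knob, on its vertical axis, 83 mm above the counter, 190 mm from the turntable's axis. The grip is an upright black bar 14 mm thick, 42 mm long, 58 to 97 mm above the counter, on a 44 mm disc over a steel bracket 50 mm high. The point's y axis runs along the bar, x across its thickness; at joint value 0 the bar points at the turntable's axis (+y towards it).
- cup_a: Bystander, to be left alone: an upturned plastic cup, mouth down, 74 mm wide at the foot, 105 mm high. Origin at the centre of its underside.
- cup_b: Bystander, to be left alone: a like upturned cup. Origin at the centre of its underside.
- cup_c: Bystander, to be left alone: a like upturned cup. Origin at the centre of its underside.
- syrup: Bystander, to be left alone: an amber bottle, 60 mm wide, 190 mm high. Origin at the centre of its underside.
- mug: Bystander, to be left alone: a white mug, 80 mm wide, 90 mm high. Origin at the centre of its underside.
- spoon: Bystander, to be left alone: a spoon lying on the counter. Origin at the centre of its underside.

How it is judged:
By the outcome, as a careful person would: the job done as asked, in the order asked, and still so for the second after the job is handed in, while the arm keeps its last pose, push and grip.
It also fails if it takes over 48 s, if anything falls off the work surface, if the arm or the gripper's body presses on something with over 40 N, if the wrist force passes 120 N, or if a joint passes its speed limit or range.

### The arm

A 6-joint arm with a two-finger parallel gripper is mounted at the origin on the work surface. World frame = base frame: x ahead of the robot, y to its left, z up, the work surface at z = 0. Lengths are in m, angles in rad, forces in N, time in s.
With the tool pointing down it reaches from about 0.3 to 0.85 m from the base axis. Payload 4.2 kg.
Tool frame: the origin (TCP) lies midway between the tips of the shut fingers; the grasp point (between the pads) lies 19 mm behind it; z points along the fingers, y is the line along which they close (so a half turn about z gives the same grasp; the last joint's range is limited). The gripper opens to 91 mm and grips with 3 to 60 N. Pads are 32 mm wide; open, the fingers measure 118 mm over their backs; the gripper's body (76 mm by 178 mm) begins 60 mm behind the grasp point.
Start: joints at [1.208, 0.32, 1.565, -0, 1.257, -0.02], TCP at [0.193, 0.542, 0.214] pointing down, gripper open.
Joint ranges: [-3.11, 3.11], [-0.84, 2.01], [0.21, 2.61], [-1.34, 4.49], [0.05, 2.63], [-2.56, 2.56]. Speed limits (rad/s): [2.57, 2.57, 3.14, 3.14, 3.14, 3.14].

### API

Orientations are given as a unit quaternion [x, y, z, w].
In Python, from bench import get_obs, capture, get_calibration, sign_off, look_for gives the robot as it stands.
- The arm moves only by the tool apply_moves, never from a script. Its argument "increments" is a list of rows, each an object of numbers: "grip": the closure, from 0 (fully open) to 1 (shut); "tx", "ty", "tz": the shift along the tool's x, y, z in mm; "wx", "wy", "wz": the turn, a rotation vector about the tool's x, y, z in rad. A call has 1 to 20 rows; each row shifts and turns the commanded pose from where the row before left it, along the tool's axes as they then stand; what a row does not reach is not made up. A row lasts 1/10 s, in which the tool goes at most 50 mm and 8.59 degrees, less where a joint would pass 70% of its speed; a pose out of reach is approached as far as the arm can. A call with a gripper value outside its range is refused whole. The fingers move at their own pace and stop on an object; "squeeze" is the grip in N (left out, the last holds). Time passes only in rows, so rows that do not move let the fingers close. It gives the time, the measured TCP pose, the force, the opening and the grip force at its end, in the units of the state.
- get_obs(): the state, without advancing time (a new reading comes with each control period).
- capture(name): name is "scene" or "top"; returns (picture, depth): 480x640x3 uint8, red, green, blue; 480x640 float32, m along the optical axis (not along the pixel's ray), 0 where there is no reading.
- get_calibration(name): a dict with "vertical_fov" (degrees; the focal length in pixels is half the picture's height over the tangent of half this angle, whatever the lens; pixels are square), "cx", "cy" (the principal point, pixels), "D" ([k1, k2, p1, p2, k3] as OpenCV has them; the pictures are not rectified), "R" (3x3) and "t" (3): a world point X has camera coordinates R X + t. Camera axes: x right, y down, z forward; pixel columns grow to the right and rows downward; lengths in m; the calibration is good to about 2 mm. A picture is of the moment at which its call begins. get_calibration takes no time and is no camera call.
- sign_off(): hands the job in; it is judged then, once.
Trained networks look in the newest picture that a camera, given by its name, has taken for a name from the list of things; names that differ only in an ending like _2 or _b are one class to them, and where a whole thing is asked for, a point or a joint stands for the part that bears it (a point fixed in the world has none). Each returns a list of dicts, best first, with "p" (0 to 1); they miss things now and then, are a little off and sometimes report something else, mostly with a low value. They report only what shows in the picture. A call takes as long as a camera call.
- look_for(camera, query): "rect" ([centre column, centre row, width, height] in pixels, round what is visible of it).
The state is a dict: "time": time; "joints": joint angles; "dq": joint speeds; "joint_efforts": joint torques, N m; "tcp_pos": TCP position; "tool_rot": TCP orientation; "force": force on the tool from outside, world axes, zero at the start; "torque": the same for the moment, N m; "width": finger opening in m; "grasp_force": force on a finger pad.
Only numpy, scipy, OpenCV 4.12 (cv2) and the standard library are available. Lean on these libraries where they do the work, as an engineer would, in place of code of your own. Each camera call takes 0.05 s, during which the arm holds its last target. There are 200 camera calls.

## Working session

There is one attempt and no reset: what is moved stays moved. The work goes in short steps, Python scripts to look and compute and a tool call to move; the robot and the scene stay as the last step left them, time stands still between calls to the robot, and variables do not carry over. Pictures are saved under pics/ and viewed, at most 10 in all, crops included, and the job is handed in when it is done.

Besides the shell and the picture viewer there is one more tool, called as name(argument=value, ...), one argument or row to a line, values as JSON. apply_moves: Moves the arm, as the interface text tells. Its arguments: {"type":"object","properties":{"increments":{"type":"array","items":{"type":"object","properties":{"grip":{"type":"number"},"tx":{"type":"number"},"ty":{"type":"number"},"tz":{"type":"number"},"wx":{"type":"number"},"wy":{"type":"number"},"wz":{"type":"number"}}}},"squeeze":{"type":"number"}},"required":["increments"]}

```bash
ls; mkdir -p pics
cat > h.py <<'E'
import numpy as np,cv2
from bench import *
def K(c):
    f=240/np.tan(np.radians(c["vertical_fov"])/2); return np.array([[f,0,c["cx"]],[0,f,c["cy"]],[0,0,1]])
def cloud(name):
    c=get_calibration(name); im,d=capture(name)
    v,u=np.mgrid[:480,:640]; p=np.stack([u,v],-1).reshape(-1,1,2).astype(np.float64)
    n=cv2.undistortPoints(p,K(c),np.array(c["D"],float)).reshape(480,640,2)
    X=np.dstack([n*d[...,None],d])-np.array(c["t"]); W=X@np.array(c["R"])
    W[d==0]=np.nan
    return im,W
E
python3 - <<'E'
from h import *
for n in("scene","top"):
    im,W=cloud(n); cv2.imwrite(f"pics/{n}0.png",im[...,::-1]); np.save(n+".npy",W)
    for q in("jar_knob","clamp_grip","carousel","cup_a","syrup","mug","spoon"):
        for r in look_for(n,q)[:3]:
            u,v=map(int,r["rect"][:2]); print(n,q,np.round(r["rect"]),round(r["p"],2),np.round(W[v,u],3))
o=get_obs();print(o)
E
```

```text
pics
scene jar_knob [334. 273. 124. 121.] 0.92 [ 0.582 -0.     0.066]
scene clamp_grip [249. 233.  24.  23.] 0.95 [ 0.613 -0.195  0.07 ]
scene carousel [317. 273. 158. 123.] 0.92 [ 0.594 -0.036  0.043]
scene cup_a [297. 123.  35.  48.] 0.89 [ 0.336 -0.287  0.09 ]
scene cup_a [419. 337.  42.  52.] 0.8 [0.61  0.205 0.107]
scene cup_a [435. 289.  40.  53.] 0.75 [0.509 0.179 0.103]
scene syrup [238. 284.  37.  64.] 0.87 [ 0.733 -0.113  0.13 ]
scene mug [207. 151.  49.  52.] 0.67 [ 0.517 -0.397  0.087]
scene spoon [247. 189.  69.  54.] 0.73 [ 0.51  -0.298  0.02 ]
top jar_knob [298. 246.  97.  97.] 0.76 [ 0.562 -0.014  0.098]
top clamp_grip [372. 231.  20.  14.] 0.68 [ 0.603 -0.196  0.096]
top clamp_grip [346. 187.  24.  36.] 0.64 [ 0.704 -0.127  0.139]
top clamp_grip [215. 240.  33.  29.] 0.61 [0.567 0.189 0.108]
top carousel [315. 253. 133. 110.] 0.77 [ 0.551 -0.053  0.045]
top cup_a [215. 238.  32.  30.] 0.86 [0.572 0.189 0.107]
top cup_a [227. 279.  33.  28.] 0.83 [0.475 0.158 0.103]
top syrup [348. 186.  26.  39.] 0.85 [ 0.706 -0.132  0.139]
top syrup [216. 239.  31.  30.] 0.64 [0.572
[... 230 characters left out ...]
07 -0.305  0.013]
{'time': 0.8, 'joints': array([ 1.20797495e+00,  3.19580305e-01,  1.56450106e+00,  1.48289188e-05,
        1.25739192e+00, -2.00301359e-02]), 'dq': array([ 0.00076488,  0.00127769, -0.00014064,  0.00019253,  0.00237208,
       -0.00016546]), 'joint_efforts': array([-1.45107442e-03, -4.12283885e+01, -2.32226372e+01,  7.25488644e-02,
        3.75399773e-02, -1.52102288e-06]), 'tcp_pos': array([0.19328447, 0.5415582 , 0.21398685]), 'tool_rot': array([1.70559939e-01, 9.85347301e-01, 5.99343714e-05, 4.43053619e-06]), 'force': array([-0.36753183, -0.65237874, -0.46699409]), 'torque': array([ 0.02764188, -0.04321288, -0.00837068]), 'grasp_force': 0.0, 'width': 0.09112839023172793}
```

Run:
```python
import cv2
a=cv2.imread("pics/scene0.png")[90:390,150:490];cv2.imwrite("pics/s1.png",cv2.resize(a,(680,600),interpolation=3))
a=cv2.imread("pics/top0.png")[150:330,190:430];cv2.imwrite("pics/t1.png",cv2.resize(a,(800,600),interpolation=3))
```

```text
(no output)
```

View pics/s1.png

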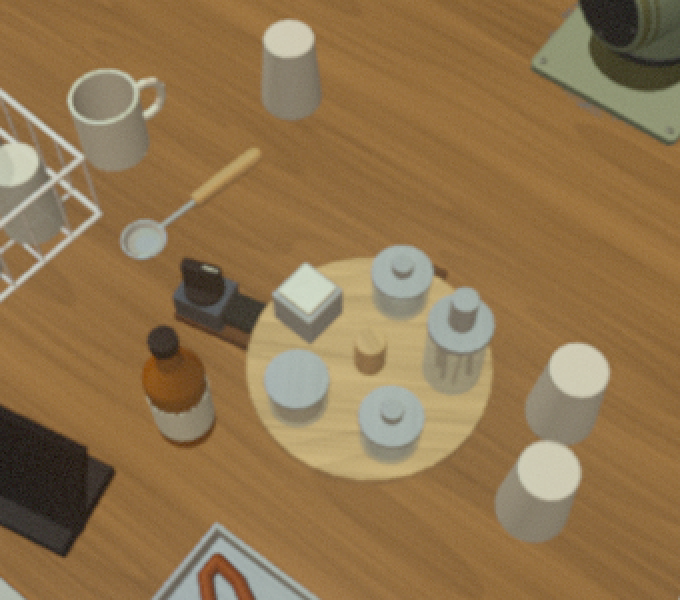

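View pics/t1.png

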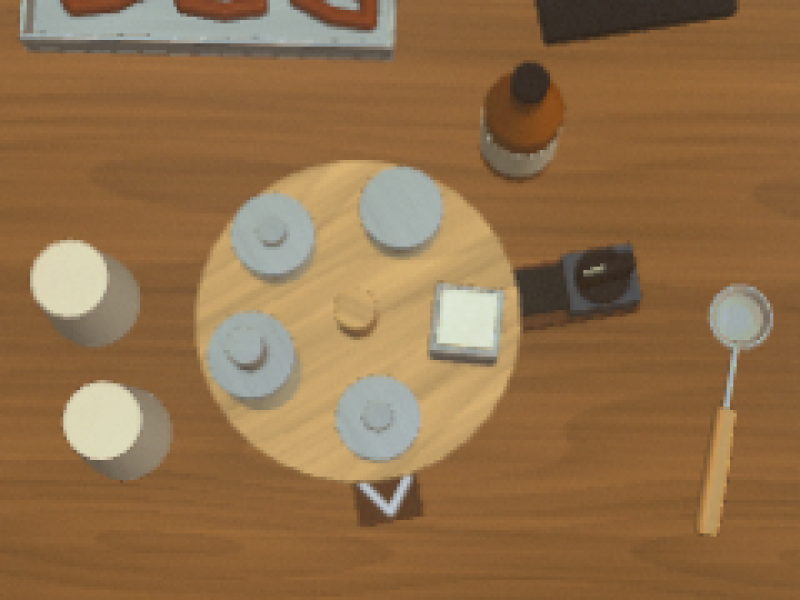

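The scene view shows the tall jar at (465,330) of the crop, the clamp at (205,290) with the bottle near it. In the top crop the tall jar's knob is at (245,345), the post at (355,310), the clamp bar at (607,272) and the arrow tip at (390,515). Two cups stand to the left.

Run:
```python
from h import *
from scipy.optimize import least_squares
for n in("scene","top"):
    W=np.load(n+".npy"); P=W.reshape(-1,3); P=P[~np.isnan(P[:,0])]
    near=np.hypot(P[:,0]-.57,P[:,1]+.03)<.2
    m=near&(abs(P[:,2]-.044)<.006); D=P[m]; 
    h=cv2.convexHull(D[:,:2].astype(np.float32)).reshape(-1,2)
    r=least_squares(lambda q:np.hypot(h[:,0]-q[0],h[:,1]-q[1])-q[2],[.57,-.03,.125],loss="soft_l1",f_scale=.003)
    print(n,"disc",r.x,np.median(D[:,2]),len(D)); c=r.x[:2]
    rr=np.hypot(*(P[:,:2]-c).T)
    s=P[(rr<.03)&(P[:,2]>.085)];print(" post",s.mean(0),s[:,2].max(),len(s))
    s=P[(rr<.13)&(P[:,2]>.184)];print(" knobtop",s.mean(0) if len(s) else 0,len(s), s.min(0),s.max(0))
    s=P[(rr<.23)&(rr>.15)&(P[:,2]>.09)&(P[:,2]<.104)&(abs(P[:,1]+.21)<.05)&(P[:,0]<.66)];print(" bar",s.mean(0),len(s))
    u=s[:,:2]-s[:,:2].mean(0); U,S,V=np.linalg.svd(u); print(V[0],u@V[0], s[:,2].max())
    print("counter",np.median(P[(P[:,2]<.02)&(P[:,2]>-.02),2]))
c=get_calibration("top")
def pix(u,v,z):
    x=cv2.undistortPoints(np.array([[[u,v]]],float),K(c),np.array(c["D"],float))[0,0]
    R=np.array(c["R"]);t=np.array(c["t"]);o=-R.T@t;d=R.T@np.r_[x,1];return o+d*(z-o[2])/d[2]
f=lambda a,b,z:np.round(pix(190+a*.3-.35,150+b*.3-.35,z),4)
print("arrow tip",f(390,515,.02),f(390,515,.026),"post",f(354,304,.094),"knob",f(244,342,.19),"bar ends",f(581,280,.097),f(632,263,.097), "arms",f(362,485,.026),f(410,478,.026),"bracket",f(521,285,.05),f(528,328,.0))
```

```text
scene disc [ 0.59513246 -0.06040251  0.16021194] 0.044562109864185254 5974
 post [ 0.58651368 -0.07046595  0.09604315] 0.10606123032430533 177
 knobtop [ 0.60173923 -0.01504623  0.18958336] 18 [ 0.52595489 -0.12552776  0.18533323] [0.71229413 0.05601194 0.19356495]
 bar [ 0.6120953  -0.21157469  0.09634364] 11
[0.99543768 0.09541398] [-0.00486867 -0.00500034 -0.00616829 -0.00040028 -0.00200118  0.00151247
 -0.00155322  0.00404113  0.00363952  0.00464466  0.00615418] 0.09876453458454851
counter 0.0008831157495390062
top disc [ 5.97875193e-01 -4.92290859e-04  1.54484707e-01] 0.044072611402310766 4604
 post [ 0.57661042 -0.00648283  0.09400089] 0.10008997453428198 60
 knobtop [0.5267891  0.06237595 0.19028757] 103 [0.51515118 0.04985453 0.18404746] [0.53892959 0.07583736 0.19575679]
 bar [ 0.60648188 -0.19497004  0.09655735] 97
[ 0.32911735 -0.94428903] [ 0.01350917  0.0159347   0.01864229  0.00645338  0.00836636  0.0105186
  0.01220305  0.01431222  0.01668072  0.01956753 -0.00205832  0.00064084
  0.00131936  0.00481701  0.00731424  0.00953151  0.01231032  0.01394825
  0.01621215  0.018
[... 591 characters left out ...]
0.01763151 -0.01485457 -0.0129866  -0.0106103
 -0.00776494 -0.00559894 -0.00277205 -0.00068967  0.00140648  0.00432067
  0.00557004  0.00939533 -0.01988021 -0.01859945 -0.01568001 -0.01349402
 -0.01144598 -0.00840634 -0.00657942 -0.00505238 -0.00169988  0.00154442
 -0.02102386 -0.01904992 -0.017383   -0.01423162 -0.01230563 -0.00915897
 -0.01963146] 0.10331733043012886
counter 0.0003249755819822336
arrow tip [ 0.4215 -0.038   0.02  ] [ 0.4213 -0.0381  0.026 ] post [ 0.5729 -0.0082  0.094 ] knob [0.5289 0.0618 0.19  ] bar ends [ 0.595  -0.1756  0.097 ] [ 0.6089 -0.2134  0.097 ] arms [ 0.4436 -0.016   0.026 ] [ 0.45   -0.0526  0.026 ] bracket [ 0.5983 -0.1336  0.05  ] [ 0.5728 -0.1424  0.    ]
```

```bash
cat >> h.py <<'E'
def proj(c,X):
    return cv2.projectPoints(np.asarray(X,float).reshape(-1,1,3),cv2.Rodrigues(np.array(c["R"],float))[0],np.array(c["t"],float),K(c),np.array(c["D"],float))[0].reshape(-1,2)
E
python3 - <<'E'
from h import *
from scipy.optimize import minimize
from scipy.ndimage import map_coordinates
a=np.linspace(0,2*np.pi,360)
for n in("scene","top"):
    c=get_calibration(n); im=cv2.imread(f"pics/{n}0.png").astype(float); g=cv2.GaussianBlur(im,(0,0),1).sum(2)
    def ring(q,r,z=.044):
        p=proj(c,np.c_[q[0]+r*np.cos(a),q[1]+r*np.sin(a),a*0+z]); return map_coordinates(g,[p[:,1],p[:,0]],order=1)
    cost=lambda q:-np.clip(ring(q,.122)-ring(q,.128),-50,150).mean()
    best=min(((cost((x,y)),x,y) for x in np.arange(.55,.60,.002) for y in np.arange(-.03,.02,.002)))
    r=minimize(cost,best[1:],method="Nelder-Mead");print(n,r.x,r.fun)
# arrow in top: bright low-saturation pixels on foot
im=cv2.imread("pics/top0.png"); W=np.load("top.npy"); hsv=cv2.cvtColor(im,cv2.COLOR_BGR2HSV)
m=np.zeros((480,640),bool); m[290:308,292:320]=1; m&=(hsv[...,1]<90)&(hsv[...,2]>120)
print(m.sum(), np.round(W[m].mean(0),4), W[m][:,2].mean()); X=W[m]; print(np.round(X[np.argsort(X[:,0])][:4],4))
E
```

```text
scene [ 0.56835521 -0.00919206] -94.59226229753605
top [ 0.56991583 -0.00900761] -116.57446911437167
78 [ 0.4376 -0.0368  0.0148] 0.014792664006715204
[[ 0.4219 -0.0363  0.0188]
 [ 0.4222 -0.0387  0.0142]
 [ 0.4244 -0.0336  0.0194]
 [ 0.4246 -0.0362  0.0174]]
```

Run:
```python
from h import *
for n in("scene","top"):
    W=np.load(n+".npy");P=W.reshape(-1,3);s=P[(P[:,2]>.176)&(P[:,2]<.2)&(abs(P[:,0]-.72)<.06)&(abs(P[:,1]+.12)<.06)];print(n,s.mean(0),len(s))
```

```text
scene [ 0.72066331 -0.12670244  0.18880395] 222
top [ 0.7181499  -0.12914928  0.18901832] 114
```

apply_moves(
  increments=[
    {"wz":0.11,"tz":-4,"grip":0.3},
    {"wz":0.11,"tz":-4},
    {"wz":0.11,"tz":-4},
    {"wz":0.11,"tz":-4},
    {"wz":0.11,"tz":-4},
    {"wz":0.11,"tz":-4},
    {"wz":0.11,"tz":-4},
    {"wz":0.11,"tz":-4},
    {"tx":-20,"ty":3},
    {"tx":-35,"ty":6},
    {"tx":-35,"ty":6},
    {"tx":-35,"ty":6},
    {"tx":-35,"ty":6},
    {"tx":-35,"ty":6},
    {"tx":-35,"ty":6},
    {"tx":-35,"ty":6},
    {"tx":-35,"ty":6},
    {"tx":-35,"ty":6},
    {"tx":-35,"ty":6},
    {"tx":-35,"ty":6},
  ],
)

```text
schema error: expected keys grip, tx, ty, tz, wx, wy, wz
```

apply_moves(
  increments=[
    {"tx":0,"ty":0,"tz":-4,"wx":0,"wy":0,"wz":0.11,"grip":0.3},
    {"tx":0,"ty":0,"tz":-4,"wx":0,"wy":0,"wz":0.11,"grip":0.3},
    {"tx":0,"ty":0,"tz":-4,"wx":0,"wy":0,"wz":0.11,"grip":0.3},
    {"tx":0,"ty":0,"tz":-4,"wx":0,"wy":0,"wz":0.11,"grip":0.3},
    {"tx":0,"ty":0,"tz":-4,"wx":0,"wy":0,"wz":0.11,"grip":0.3},
    {"tx":0,"ty":0,"tz":-4,"wx":0,"wy":0,"wz":0.11,"grip":0.3},
    {"tx":0,"ty":0,"tz":-4,"wx":0,"wy":0,"wz":0.11,"grip":0.3},
    {"tx":0,"ty":0,"tz":-4,"wx":0,"wy":0,"wz":0.11,"grip":0.3},
    {"tx":-20,"ty":3,"tz":0,"wx":0,"wy":0,"wz":0,"grip":0.3},
    {"tx":-35,"ty":6,"tz":0,"wx":0,"wy":0,"wz":0,"grip":0.3},
    {"tx":-35,"ty":6,"tz":0,"wx":0,"wy":0,"wz":0,"grip":0.3},
    {"tx":-35,"ty":6,"tz":0,"wx":0,"wy":0,"wz":0,"grip":0.3},
    {"tx":-35,"ty":6,"tz":0,"wx":0,"wy":0,"wz":0,"grip":0.3},
    {"tx":-35,"ty":6,"tz":0,"wx":0,"wy":0,"wz":0,"grip":0.3},
    {"tx":-35,"ty":6,"tz":0,"wx":0,"wy":0,"wz":0,"grip":0.3},
    {"tx":-35,"ty":6,"tz":0,"wx":0,"wy":0,"wz":0,"grip":0.3},
    {"tx":-35,"ty":6,"tz":0,"wx":0,"wy":0,"wz":0,"grip":0.3},
    {"tx":-35,"ty":6,"tz":0,"wx":0,"wy":0,"wz":0,"grip":0.3},
    {"tx":-35,"ty":6,"tz":0,"wx":0,"wy":0,"wz":0,"grip":0.3},
    {"tx":-35,"ty":6,"tz":0,"wx":0,"wy":0,"wz":0,"grip":0.3},
  ],
  squeeze=25,
)

```text
time: 2.8
tcp_pos: [0.3968, 0.1831, 0.2462]
tool_rot: [0.574, 0.819, 0.0, 0.0]
force: [0.1, 1.0, 0.2]
width: 0.0635
grasp_force: 0.0
```

apply_moves(
  increments=[
    {"tx":-35,"ty":6,"tz":0,"wx":0,"wy":0,"wz":0,"grip":0.3},
    {"tx":-35,"ty":6,"tz":0,"wx":0,"wy":0,"wz":0,"grip":0.3},
    {"tx":-35,"ty":6,"tz":0,"wx":0,"wy":0,"wz":0,"grip":0.3},
    {"tx":-35,"ty":6,"tz":0,"wx":0,"wy":0,"wz":0,"grip":0.3},
    {"tx":-35,"ty":6,"tz":0,"wx":0,"wy":0,"wz":0,"grip":0.3},
    {"tx":-35,"ty":6,"tz":0,"wx":0,"wy":0,"wz":0,"grip":0.3},
    {"tx":-35,"ty":6,"tz":0,"wx":0,"wy":0,"wz":0,"grip":0.3},
    {"tx":-35,"ty":6,"tz":0,"wx":0,"wy":0,"wz":0,"grip":0.3},
    {"tx":-35,"ty":6,"tz":0,"wx":0,"wy":0,"wz":0,"grip":0.3},
    {"tx":-35,"ty":6,"tz":0,"wx":0,"wy":0,"wz":0,"grip":0.3},
    {"tx":-35,"ty":5,"tz":0,"wx":0,"wy":0,"wz":0,"grip":0.3},
    {"tx":-30,"ty":3,"tz":0,"wx":0,"wy":0,"wz":0,"grip":0.3},
    {"tx":0,"ty":0,"tz":0,"wx":0,"wy":0,"wz":0,"grip":0.3},
    {"tx":0,"ty":0,"tz":0,"wx":0,"wy":0,"wz":0,"grip":0.3},
  ],
)

```text
time: 4.2
tcp_pos: [0.6015, -0.1827, 0.2454]
tool_rot: [0.574, 0.819, 0.0, -0.001]
force: [-0.4, 1.3, 0.8]
width: 0.0641
grasp_force: 0.0
```

apply_moves(
  increments=[
    {"tx":-13.5,"ty":-2,"tz":20,"wx":0,"wy":0,"wz":0,"grip":0.3},
    {"tx":0,"ty":0,"tz":30,"wx":0,"wy":0,"wz":0,"grip":0.3},
    {"tx":0,"ty":0,"tz":30,"wx":0,"wy":0,"wz":0,"grip":0.3},
    {"tx":0,"ty":0,"tz":30,"wx":0,"wy":0,"wz":0,"grip":0.3},
    {"tx":0,"ty":0,"tz":20,"wx":0,"wy":0,"wz":0,"grip":0.3},
    {"tx":0,"ty":0,"tz":10,"wx":0,"wy":0,"wz":0,"grip":0.3},
    {"tx":0,"ty":0,"tz":10,"wx":0,"wy":0,"wz":0,"grip":0.3},
    {"tx":0,"ty":0,"tz":10,"wx":0,"wy":0,"wz":0,"grip":0.3},
    {"tx":0,"ty":0,"tz":10,"wx":0,"wy":0,"wz":0,"grip":0.3},
    {"tx":0,"ty":0,"tz":9,"wx":0,"wy":0,"wz":0,"grip":0.3},
    {"tx":0,"ty":0,"tz":0,"wx":0,"wy":0,"wz":0,"grip":0.3},
    {"tx":0,"ty":0,"tz":0,"wx":0,"wy":0,"wz":0,"grip":0.3},
  ],
)

```text
time: 5.4
tcp_pos: [0.6045, -0.196, 0.0669]
tool_rot: [0.574, 0.819, 0.0, -0.0]
force: [0.2, 0.1, -0.2]
width: 0.0637
grasp_force: 0.0
```

Run:
```python
from h import *
a,_=capture("scene");b,_=capture("top")
a=cv2.resize(a[170:320,190:340,::-1],(400,400),interpolation=3);b=cv2.resize(b[160:310,290:440,::-1],(400,400),interpolation=3)
cv2.imwrite("pics/g1.png",np.hstack([a,b]))
```

```text
(no output)
```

View pics/g1.png

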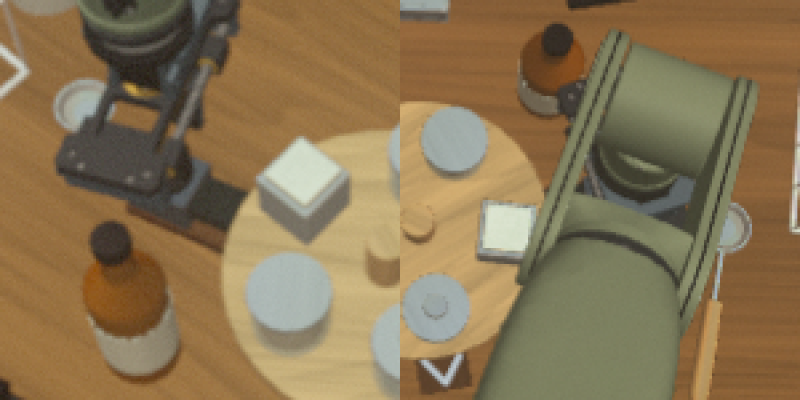

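Both views show the gripper straddling the clamp bar (left crop about (150,170)), clear of the bottle at (125,310). I'll close and turn.

apply_moves(
  increments=[
    {"tx":0,"ty":0,"tz":0,"wx":0,"wy":0,"wz":0,"grip":1},
    {"tx":0,"ty":0,"tz":0,"wx":0,"wy":0,"wz":0,"grip":1},
    {"tx":0,"ty":0,"tz":0,"wx":0,"wy":0,"wz":0,"grip":1},
    {"tx":0,"ty":0,"tz":0,"wx":0,"wy":0,"wz":0,"grip":1},
    {"tx":0,"ty":0,"tz":0,"wx":0,"wy":0,"wz":0,"grip":1},
    {"tx":0,"ty":0,"tz":0,"wx":0,"wy":0,"wz":0,"grip":1},
    {"tx":0,"ty":0,"tz":0,"wx":0,"wy":0,"wz":0,"grip":1},
    {"tx":0,"ty":0,"tz":0,"wx":0,"wy":0,"wz":-0.05,"grip":1},
    {"tx":0,"ty":0,"tz":0,"wx":0,"wy":0,"wz":-0.05,"grip":1},
  ],
  squeeze=30,
)

```text
time: 6.4
tcp_pos: [0.6065, -0.1951, 0.067]
tool_rot: [0.532, 0.847, 0.002, 0.001]
force: [5.9, 3.7, -2.8]
width: 0.0139
grasp_force: 30.0
```

apply_moves(
  increments=[
    {"tx":0,"ty":2,"tz":0,"wx":0,"wy":0,"wz":-0.05,"grip":1},
    {"tx":0,"ty":0,"tz":0,"wx":0,"wy":0,"wz":-0.1,"grip":1},
    {"tx":0,"ty":0,"tz":0,"wx":0,"wy":0,"wz":-0.1,"grip":1},
    {"tx":0,"ty":0,"tz":0,"wx":0,"wy":0,"wz":-0.1,"grip":1},
    {"tx":0,"ty":0,"tz":0,"wx":0,"wy":0,"wz":-0.1,"grip":1},
    {"tx":0,"ty":0,"tz":0,"wx":0,"wy":0,"wz":-0.1,"grip":1},
    {"tx":0,"ty":0,"tz":0,"wx":0,"wy":0,"wz":0,"grip":1},
  ],
)

```text
time: 7.1
tcp_pos: [0.6061, -0.1955, 0.067]
tool_rot: [0.282, 0.959, -0.0, -0.0]
force: [-0.5, -2.1, 0.3]
width: 0.014
grasp_force: 30.0
```

```bash
python3 -c "
from bench import *
o=get_obs();print(o['torque'],o['joints'],o['force'])"
```

```text
[-0.2901445   0.10155361  0.09384848] [-3.29627652e-01  5.32146715e-01  1.61273788e+00 -8.84000251e-04
  9.96694484e-01 -1.32756962e+00] [-0.53369727 -2.12790855  0.32107083]
```

apply_moves(
  increments=[
    {"tx":0,"ty":0,"tz":0,"wx":0,"wy":0,"wz":-0.1,"grip":1},
    {"tx":0,"ty":0,"tz":0,"wx":0,"wy":0,"wz":-0.1,"grip":1},
    {"tx":0,"ty":0,"tz":0,"wx":0,"wy":0,"wz":-0.1,"grip":1},
    {"tx":0,"ty":0,"tz":0,"wx":0,"wy":0,"wz":-0.1,"grip":1},
    {"tx":0,"ty":0,"tz":0,"wx":0,"wy":0,"wz":-0.08,"grip":1},
    {"tx":0,"ty":0,"tz":0,"wx":0,"wy":0,"wz":-0.04,"grip":1},
    {"tx":0,"ty":0,"tz":0,"wx":0,"wy":0,"wz":0,"grip":1},
  ],
)

```text
time: 7.8
tcp_pos: [0.6059, -0.1961, 0.067]
tool_rot: [0.027, 1.0, -0.001, -0.0]
force: [-1.2, -3.1, 1.7]
width: 0.0136
grasp_force: 30.0
```

```bash
python3 -c "
from bench import *
o=get_obs();print(o['torque'],o['joints'][5],o['tool_rot'])"
```

```text
[-0.7615687   0.20111985  0.06558918] -1.8456620715397707 [ 2.70807223e-02  9.99632874e-01 -8.24640993e-04 -2.67357691e-04]
```

apply_moves(
  increments=[
    {"tx":0,"ty":0,"tz":0,"wx":0,"wy":0,"wz":-0.03,"grip":1},
    {"tx":0,"ty":0,"tz":0,"wx":0,"wy":0,"wz":0,"grip":1},
    {"tx":0,"ty":0,"tz":0,"wx":0,"wy":0,"wz":0,"grip":0.3},
    {"tx":0,"ty":0,"tz":0,"wx":0,"wy":0,"wz":0,"grip":0.3},
    {"tx":0,"ty":0,"tz":0,"wx":0,"wy":0,"wz":0,"grip":0.3},
    {"tx":0,"ty":0,"tz":0,"wx":0,"wy":0,"wz":0,"grip":0.3},
    {"tx":0,"ty":0,"tz":0,"wx":0,"wy":0,"wz":0,"grip":0.3},
    {"tx":0,"ty":0,"tz":-10,"wx":0,"wy":0,"wz":0,"grip":0.3},
    {"tx":0,"ty":0,"tz":-20,"wx":0,"wy":0,"wz":0,"grip":0.3},
    {"tx":0,"ty":0,"tz":-30,"wx":0,"wy":0,"wz":0,"grip":0.3},
    {"tx":0,"ty":0,"tz":-30,"wx":0,"wy":0,"wz":0,"grip":0.3},
    {"tx":0,"ty":0,"tz":-30,"wx":0,"wy":0,"wz":0,"grip":0.3},
    {"tx":0,"ty":0,"tz":-30,"wx":0,"wy":0,"wz":0,"grip":0.3},
    {"tx":0,"ty":0,"tz":-30,"wx":0,"wy":0,"wz":0,"grip":0.3},
    {"tx":0,"ty":0,"tz":0,"wx":0,"wy":0,"wz":0,"grip":0.3},
  ],
)

```text
time: 9.3
tcp_pos: [0.6084, -0.1957, 0.253]
tool_rot: [0.011, 1.0, -0.002, 0.005]
force: [-0.0, -0.2, 0.5]
width: 0.0639
grasp_force: 0.0
```

apply_moves(
  increments=[
    {"tx":0,"ty":0,"tz":0,"wx":0,"wy":0,"wz":0.125,"grip":0.3},
    {"tx":0,"ty":0,"tz":0,"wx":0,"wy":0,"wz":0.125,"grip":0.3},
    {"tx":0,"ty":0,"tz":0,"wx":0,"wy":0,"wz":0.125,"grip":0.3},
    {"tx":0,"ty":0,"tz":0,"wx":0,"wy":0,"wz":0.125,"grip":0.3},
    {"tx":0,"ty":0,"tz":0,"wx":0,"wy":0,"wz":0.125,"grip":0.3},
    {"tx":0,"ty":0,"tz":0,"wx":0,"wy":0,"wz":0.125,"grip":0.3},
    {"tx":0,"ty":0,"tz":0,"wx":0,"wy":0,"wz":0.125,"grip":0.3},
    {"tx":0,"ty":0,"tz":0,"wx":0,"wy":0,"wz":0.135,"grip":0.3},
    {"tx":0,"ty":0,"tz":0,"wx":0,"wy":0,"wz":0,"grip":0.3},
  ],
)

```text
time: 10.2
tcp_pos: [0.6059, -0.1949, 0.2467]
tool_rot: [0.494, 0.87, 0.0, -0.0]
force: [0.4, 0.0, 0.5]
width: 0.0639
grasp_force: 0.0
```

Run:
```python
from h import *
o=get_obs();print(o['tool_rot'],o['joints'])
b,W=cloud("scene")
P=W.reshape(-1,3);s=P[(P[:,2]>.055)&(P[:,2]<.104)&(np.hypot(P[:,0]-.604,P[:,1]+.196)<.035)]
print(len(s),s.mean(0),np.ptp(s,axis=0))
cv2.imwrite("pics/c1.png",cv2.resize(b[170:320,190:340,::-1],(450,450),interpolation=3))
```

```text
[ 4.93648099e-01  8.69661661e-01  3.92300820e-06 -3.86724371e-04] [-3.29402140e-01  4.02233252e-01  1.35620103e+00  1.54092697e-04
  1.38391690e+00 -8.67667808e-01]
408 [ 0.60854739 -0.18836886  0.07763652] [0.04568687 0.04245227 0.04724453]
```

View pics/c1.png

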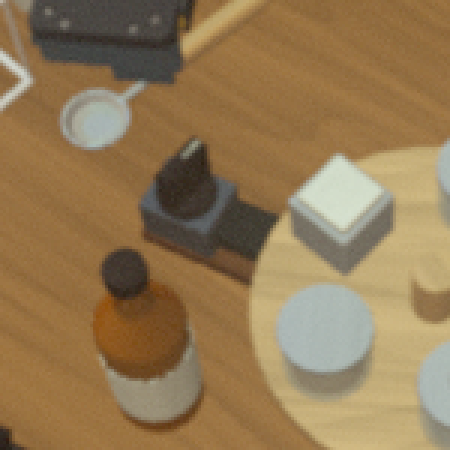

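The clamp bar (at (185,180)) now lies across its bracket, so it is open. The bottle, at (145,340), has not moved. Next is the jar knob.

apply_moves(
  increments=[
    {"tx":20,"ty":5,"tz":0,"wx":0,"wy":0,"wz":0,"grip":0.3},
    {"tx":35,"ty":9,"tz":0,"wx":0,"wy":0,"wz":0,"grip":0.3},
    {"tx":35,"ty":9,"tz":0,"wx":0,"wy":0,"wz":0,"grip":0.3},
    {"tx":35,"ty":9,"tz":0,"wx":0,"wy":0,"wz":0,"grip":0.3},
    {"tx":35,"ty":9,"tz":0,"wx":0,"wy":0,"wz":0,"grip":0.3},
    {"tx":35,"ty":9,"tz":0,"wx":0,"wy":0,"wz":0,"grip":0.3},
    {"tx":35,"ty":9,"tz":0,"wx":0,"wy":0,"wz":0,"grip":0.3},
    {"tx":30.5,"ty":6,"tz":0,"wx":0,"wy":0,"wz":0,"grip":0.3},
    {"tx":0,"ty":0,"tz":0,"wx":0,"wy":0,"wz":0,"grip":0.3},
    {"tx":0,"ty":0,"tz":0,"wx":0,"wy":0,"wz":0,"grip":0.3},
    {"tx":0,"ty":0,"tz":0,"wx":0,"wy":0,"wz":0,"grip":0.3},
  ],
)

```text
time: 11.35
tcp_pos: [0.5285, 0.0616, 0.247]
tool_rot: [0.494, 0.87, -0.0, 0.0]
force: [-0.6, 0.9, -0.4]
width: 0.0639
grasp_force: 0.0
```

Run:
```python
from h import *
b,W=cloud("scene")
P=W.reshape(-1,3);s=P[(P[:,2]>.182)&(P[:,2]<.197)&(np.hypot(P[:,0]-.528,P[:,1]-.062)<.02)]
print(len(s),s.mean(0) if len(s) else 0)
W=np.load("scene.npy");P=W.reshape(-1,3);s=P[(P[:,2]>.182)&(P[:,2]<.197)&(np.hypot(P[:,0]-.528,P[:,1]-.062)<.02)]
print(len(s),s.mean(0) if len(s) else 0)
cv2.imwrite("pics/j1.png",cv2.resize(b[180:330,270:420,::-1],(450,450),interpolation=3))
```

```text
51 [0.53525069 0.06626796 0.18781595]
165 [0.52820652 0.06242826 0.18993041]
```

View pics/j1.png

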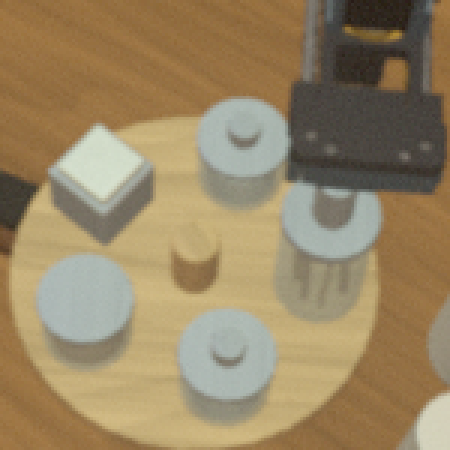

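The knob at (335,205) is just under the gripper, and both cameras put it at (0.528, 0.062). I'll descend and grip.

apply_moves(
  increments=[
    {"tx":0,"ty":0,"tz":15,"wx":0,"wy":0,"wz":0,"grip":0.3},
    {"tx":0,"ty":0,"tz":20,"wx":0,"wy":0,"wz":0,"grip":0.3},
    {"tx":0,"ty":0,"tz":15,"wx":0,"wy":0,"wz":0,"grip":0.3},
    {"tx":0,"ty":0,"tz":15,"wx":0,"wy":0,"wz":0,"grip":0.3},
    {"tx":0,"ty":0,"tz":15,"wx":0,"wy":0,"wz":0,"grip":0.3},
    {"tx":0,"ty":0,"tz":11,"wx":0,"wy":0,"wz":0,"grip":0.3},
    {"tx":0,"ty":0,"tz":0,"wx":0,"wy":0,"wz":0,"grip":0.3},
    {"tx":0,"ty":0,"tz":0,"wx":0,"wy":0,"wz":0,"grip":1},
    {"tx":0,"ty":0,"tz":0,"wx":0,"wy":0,"wz":0,"grip":1},
    {"tx":0,"ty":0,"tz":0,"wx":0,"wy":0,"wz":0,"grip":1},
    {"tx":0,"ty":0,"tz":0,"wx":0,"wy":0,"wz":0,"grip":1},
    {"tx":0,"ty":0,"tz":0,"wx":0,"wy":0,"wz":0,"grip":1},
    {"tx":0,"ty":0,"tz":0,"wx":0,"wy":0,"wz":0,"grip":1},
  ],
  squeeze=20,
)

```text
time: 12.7
tcp_pos: [0.5285, 0.062, 0.1562]
tool_rot: [0.494, 0.87, 0.0, -0.0]
force: [-0.7, 0.8, 2.2]
width: 0.0254
grasp_force: 20.0
```

Run:
```python
from h import *
o=get_obs();print(o["tcp_pos"],o["tool_rot"],o["force"],o["torque"])
A=np.array([.570,-.009]);p=o["tcp_pos"][:2];v=p-A;print(np.hypot(*v),np.degrees(np.arctan2(v[1],v[0])))
# arc rows: per-row turn of 0.06 rad, shift in tool frame before turn
q=o["tool_rot"];th=np.arctan2(q[1]**2-q[0]**2,2*q[0]*q[1])
for dd in(.06,.08):
    R=lambda a:np.array([[np.cos(a),-np.sin(a)],[np.sin(a),np.cos(a)]])
    s=R(dd)@v-v; y=np.array([np.cos(th),np.sin(th)]);x=np.array([-np.sin(th),np.cos(th)]);print(dd,"tx",s@x*1e3,"ty",s@y*1e3)
```

```text
[0.52846207 0.06200636 0.15619269] [ 4.93827060e-01  8.69560134e-01  8.59668336e-05 -2.18999384e-05] [-0.70251626  0.82301342  2.1776201 ] [-0.07820827  0.2327431  -0.09237712]
0.08226362224695627 120.32715809822983
0.06 tx -0.10601353039723702 ty -4.933938192074743
0.08 tx -0.20710488682862854 ty -6.576074522048585
```

apply_moves(
  increments=[
    {"tx":-0.1,"ty":-3.3,"tz":0,"wx":0,"wy":0,"wz":-0.04,"grip":1},
    {"tx":-0.2,"ty":-6.6,"tz":0,"wx":0,"wy":0,"wz":-0.08,"grip":1},
    {"tx":-0.2,"ty":-6.6,"tz":0,"wx":0,"wy":0,"wz":-0.08,"grip":1},
    {"tx":-0.2,"ty":-6.6,"tz":0,"wx":0,"wy":0,"wz":-0.08,"grip":1},
    {"tx":-0.2,"ty":-6.6,"tz":0,"wx":0,"wy":0,"wz":-0.08,"grip":1},
    {"tx":-0.2,"ty":-6.6,"tz":0,"wx":0,"wy":0,"wz":-0.08,"grip":1},
    {"tx":-0.2,"ty":-6.6,"tz":0,"wx":0,"wy":0,"wz":-0.08,"grip":1},
    {"tx":0,"ty":0,"tz":0,"wx":0,"wy":0,"wz":0,"grip":1},
    {"tx":0,"ty":0,"tz":0,"wx":0,"wy":0,"wz":0,"grip":1},
  ],
)

```text
time: 13.6
tcp_pos: [0.4984, 0.0319, 0.1562]
tool_rot: [0.255, 0.967, 0.0, -0.0]
force: [-2.4, -0.3, 3.7]
width: 0.0257
grasp_force: 20.0
```

Run:
```python
from h import *
o=get_obs();print(o["tcp_pos"],o["tool_rot"],o["force"],o["torque"])
A=np.array([.570,-.009]);v=o["tcp_pos"][:2]-A;print(np.hypot(*v),np.degrees(np.arctan2(v[1],v[0])))
q=o["tool_rot"];print(np.degrees(np.arctan2(q[1]**2-q[0]**2,2*q[0]*q[1])))
```

```text
[0.4983831  0.03191774 0.15618561] [ 2.54655088e-01  9.67031895e-01  1.12016935e-04 -2.94904378e-04] [-2.40300696 -0.28032448  3.66553435] [-0.1009514   0.45588075 -0.08780371]
0.08248177062248051 150.25886097015228
60.49370155886228
```

apply_moves(
  increments=[
    {"tx":-0.2,"ty":-6.6,"tz":0,"wx":0,"wy":0,"wz":-0.08,"grip":1},
    {"tx":-0.2,"ty":-6.6,"tz":0,"wx":0,"wy":0,"wz":-0.08,"grip":1},
    {"tx":-0.2,"ty":-6.6,"tz":0,"wx":0,"wy":0,"wz":-0.08,"grip":1},
    {"tx":-0.2,"ty":-6.6,"tz":0,"wx":0,"wy":0,"wz":-0.08,"grip":1},
    {"tx":-0.2,"ty":-6.6,"tz":0,"wx":0,"wy":0,"wz":-0.08,"grip":1},
    {"tx":-0.2,"ty":-6.6,"tz":0,"wx":0,"wy":0,"wz":-0.08,"grip":1},
    {"tx":-0.2,"ty":-6.6,"tz":0,"wx":0,"wy":0,"wz":-0.08,"grip":1},
    {"tx":-0.2,"ty":-6.6,"tz":0,"wx":0,"wy":0,"wz":-0.08,"grip":1},
    {"tx":-0.1,"ty":-5,"tz":0,"wx":0,"wy":0,"wz":-0.06,"grip":1},
    {"tx":0,"ty":0,"tz":0,"wx":0,"wy":0,"wz":0,"grip":1},
    {"tx":0,"ty":0,"tz":0,"wx":0,"wy":0,"wz":0,"grip":1},
    {"tx":0,"ty":0,"tz":0,"wx":0,"wy":0,"wz":0,"grip":1},
  ],
)

```text
time: 14.8
tcp_pos: [0.4884, -0.0241, 0.1562]
tool_rot: [-0.092, 0.996, -0.0, -0.001]
force: [-3.5, -2.0, 5.1]
width: 0.0255
grasp_force: 20.0
```

Run:
```python
from h import *
o=get_obs();print(o["tcp_pos"],o["tool_rot"],o["force"],o["torque"])
A=np.array([.570,-.009]);v=o["tcp_pos"][:2]-A;print(np.hypot(*v),np.degrees(np.arctan2(v[1],v[0])))
a,_=capture("scene");b,_=capture("top")
cv2.imwrite("pics/scene2.png",a[...,::-1]);cv2.imwrite("pics/top2.png",b[...,::-1])
a=cv2.resize(a[200:350,250:400,::-1],(400,400),interpolation=3);b=cv2.resize(b[180:330,230:380,::-1],(400,400),interpolation=3)
cv2.imwrite("pics/f1.png",np.hstack([a,b]))
```

```text
[ 0.48839796 -0.0240711   0.15616768] [-9.24106630e-02  9.95720715e-01 -1.89796908e-04 -7.01213079e-04] [-3.51042903 -1.98950578  5.14493366] [-0.27254264  0.74436815 -0.08538358]
0.08298211479865802 -169.53594710128831
```

View pics/f1.png

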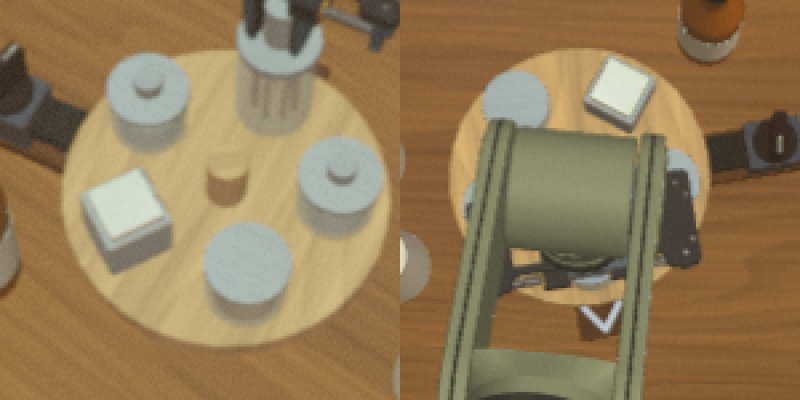

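The stirrer jar, gripped at (280,60) in the left crop, stands behind the arrow at (602,320) in the right crop. The clamp bar at (775,135) is still open. A final trim of about 0.4°, then I'll hold still.

apply_moves(
  increments=[
    {"tx":0,"ty":-0.5,"tz":0,"wx":0,"wy":0,"wz":-0.005,"grip":1},
    {"tx":0,"ty":0,"tz":0,"wx":0,"wy":0,"wz":0,"grip":1},
    {"tx":0,"ty":0,"tz":0,"wx":0,"wy":0,"wz":0,"grip":1},
    {"tx":0,"ty":0,"tz":0,"wx":0,"wy":0,"wz":0,"grip":1},
    {"tx":0,"ty":0,"tz":0,"wx":0,"wy":0,"wz":0,"grip":1},
  ],
)

```text
time: 15.4
tcp_pos: [0.4884, -0.0245, 0.1561]
tool_rot: [-0.095, 0.995, -0.0, -0.001]
force: [-4.6, -2.3, 5.3]
width: 0.0256
grasp_force: 20.0
```

```bash
python3 -c "
from bench import *
o=get_obs();print(o['tcp_pos'],o['width'],o['grasp_force']);print(sign_off())"
```

```text
[ 0.48844989 -0.02445459  0.1561467 ] 0.02563171569710154 20.00054955482483
the job is handed in; nothing more can be done
None
```

Job handed in at about 15 s: the clamp is open at about 1.35 of 1.4 rad, the stirrer jar stands within about a degree of the arrow by my measurements, and its knob is still gripped at 20 N with no sign of the other items being touched.

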